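Clamp the dropper bottle with the eccentric knob

ROBOT

A 7-joint arm with a two-finger parallel gripper is mounted at the origin on a cart in front of the work surface, level with it; the furniture and walls round the work are solid. World frame = base frame: x ahead of the robot, y to its left, z up, the work surface at z = 0. Lengths are in m, angles in rad, forces in N, time in s.
With the tool pointing down it reaches from about 0.4 to 0.875 m from the base axis. Payload 19.3 kg.
Tool frame: the origin (TCP) lies midway between the tips of the shut fingers; the grasp point (between the pads) lies 19 mm behind it (bot.pinch_z is the distance from the TCP to the grasp point, in m); z points along the fingers, y is the direction in which the jaws open and shut (so a half turn about z gives the same grasp; the last joint's range is limited). The gripper opens to 85 mm and grips with 20 to 120 N. Pads are 22 mm wide; open, the fingers measure 114 mm over their backs; the gripper's body (76 mm by 85 mm) begins 54 mm behind the grasp point. The pads swing forward as they close: fully open they stand 13 mm farther back than shut.
Start: joints at [-1.171, 0.521, -0.036, 1.599, 0.021, 1.021, -0.113], TCP at [0.283, 0.557, 0.231] pointing down, gripper open.
Joint ranges: [-2.91, 2.91], [-0.3, 2.13], [-1.5, 1.42], [0.17, 2.43], [-1.26, 4.41], [0.16, 1.93], [-2.52, 2.52]. Speed limits (rad/s): [1.89, 1.89, 2.39, 2.39, 3.01, 3.01, 3.01].

INTERFACE

Orientations are given as [roll, pitch, yaw] about the fixed x, y, z axes, in that order (R = Rz(yaw) Ry(pitch) Rx(roll)).
In Python, from workcell import bot gives the robot as it stands. The module is installed in compiled form; this text tells all that it offers.
- The arm moves only by the tool move_arm, never from a script. Its argument "moves" is text: rows parted by semicolons, each of 4 numbers parted by spaces: the shift along the tool's x, y, z in mm, then the turn about the tool's z in rad. In form: dx dy dz yaw; .... A call has exactly 10 rows; each row is the pose to reach, as a shift and turn from the pose commanded when the call began, along the tool's axes at that moment; what a row does not reach only later rows make up. A row lasts 1/12 s, in which the tool goes at most 41.7 mm and 7.16 degrees, less where a joint would pass 70% of its speed; a pose out of reach is approached as far as the arm can. A call with a gripper value outside its range is refused whole. "grip" is the opening, from 0 (shut) to 1 (fully open), set as the call begins (left out, the last holds). The fingers move at their own pace and stop on an object; "grip_force" is the grip in N (left out, the last holds). Time passes only in rows, so rows that repeat a pose let the fingers close, or fill a call up. It gives the time, the measured TCP pose, the force and the opening at its end, in the units of the state.
- bot.observe(): the state, without advancing time (a new reading comes with each control period).
- bot.grab_frame(name): name is "scene" or "side" or "wrist"; returns a dict with "frame" (400x640x3 uint8, red, green, blue), "z_map" (400x640 float32, m along the optical axis (not along the pixel's ray), 0 where there is no reading), "K" (3x3 intrinsics, pixels), "eye" and "attitude" of the camera in the world. Camera axes: x right, y up, looking along -z (the intrinsics and any distortion apply to the point x, -y, -z); pixel columns grow to the right and rows downward; lengths in m; the calibration is good to about 2 mm. A picture is of the moment at which its call begins.
- bot.job_done(): hands the job in, once; it reports no verdict.
Trained networks look in a picture, given as the dict that the camera call returned (one of the last four; its "shot" number tells which), for a name from the list of things; names that differ only in an ending like _2 or _b are one class to them, and where a whole thing is asked for, a point or a joint stands for the part that bears it (a point fixed in the world has none). Each returns a list of dicts, best first, with "conf" (0 to 1); they miss things now and then, are a little off and sometimes report something else, mostly with a low value. They report only what shows in the picture. A call takes as long as a camera call. They do not tell look-alikes from the thing itself.
- bot.search_frame(picture, label): "at" ([column, row] in pixels, amid what is visible of it).
- bot.pinpoint(picture, label): "at" ([column, row] in pixels: a listed point, or the origin of a listed thing).
The state is a dict: "clock": time; "qpos": joint angles; "qd": joint speeds; "joint_efforts": joint torques, N m; "position": TCP position; "tool_rot": TCP orientation; "force": force on the tool from outside, world axes, zero at the start; "moment": the same for the moment, N m; "grip_width": finger opening in m.
Only numpy, scipy, OpenCV 4.12 (cv2) and the standard library are available. Lean on these libraries where they do the work, as an engineer would, in place of code of your own. Each camera call takes 0.05 s, during which the arm holds its last target. There are 200 camera calls.

TASK

Stand the small brown dropper bottle upright on the aluminium clamping plate, in front of the V jaw, and let go of it. Then turn the eccentric knob anticlockwise until its disc has pushed the bottle home into the V and bears snugly on it, at about 10 N: it must stay clamped after you let go of the knob, and the disc must never press harder than 18 N, or the bottle is crushed. Leave the vials, the carton and the flask where they are.

Things in the scene. Friction and masses are not known exactly. Their poses are not given: they have to be found in the camera images.
- bottle_center (a point): centre (half-way up) of the small brown dropper bottle with ribbed black screw cap, standing by itself left of the plate: 33 mm in diameter, 72 mm tall, about 40 g; straight body up to about 50 mm, then a shoulder; the cap (22 mm in diameter) at the top. Starts upright on the worktop. z axis = up the bottle
- nest (a point): point on the top of the aluminium plate where the centre of the bottle's underside should be set down: on the centre line between disc and V jaw, 4 mm short of where a bottle touches both jaw faces in the jaw's mid setting. x axis = from the knob towards the jaw; y across the plate; z up. The knob's axis lies 47.1 mm from here along -x and 7.5 mm along +y
- jaw: block of the steel V jaw, fixed on the plate; the V's two upright faces, 40 mm high, at 45 degrees either side of the centre line, open towards the knob. Origin: on the plate's top, at the axis of a 33 mm bottle home in the V in its mid setting; axes as for the nest. The V itself is set by hand anywhere within 2 mm either side of mid along x (not measured) and is very stiffly sprung (50 N/mm)
- plate: the fixed aluminium plate, 160 x 100 mm, top 8 mm over the worktop, that carries the knob, a rubber pad and the V jaw; origin on the worktop, 16 mm from the nest along -x; axes as for the nest
- knob_grip (a point): point on the knob's axis, mid-height of its black bar grip (38 long, 14 thick, 26 mm high; this point 107 mm over the worktop, underside 93, top 119). The bar lies along this point's x; a white mark on its -x end. On the same spindle: the steel eccentric, a disc of radius 32 mm, 26 to 46 mm over the worktop, its centre 8 mm off the axis along this point's -x. z up
- vial_1_center (a point): centre of a small glass vial with black cap, 25 mm in diameter, 58 mm tall, bystander
- vial_2_center (a point): centre of another such vial, bystander
- carton_center (a point): centre of a small carton, 48 x 60 x 32 mm, bystander
- flask_center (a point): centre of a conical flask, 69 mm in diameter, 108 mm tall, bystander
- bottle: the dropper bottle; origin at the centre of its underside
- knob: the eccentric knob with its disc; origin on its axis at the plate's top, x axis as for its grip. Its angle = its yaw less the nest's, growing anticlockwise from above, 0 to 2.8 rad; starts at 0.5 to 0.9. At 0 the disc's centre lies straight away from the jaw (open); the disc meets a bottle home in the V at 1.6 to 2.4. Free friction 0.1 N m; 10 N on the bottle adds about 0.14. It stays where left
Not all that is in view belongs to the job. Leave any turquoise or yellow look-alike of the bottle alone.

How it is judged:
On the way, in this order (a step that is already met when the one before it is completed fails the run):
1. the bottle stands upright and released on the plate in front of the V jaw, not yet clamped (horizontal distance between bottle and nest below 0.012 m and z of bottle in the frame of nest below 0.003 m and angle between bottle's own z axis and vertical below 0.08 rad and contact force between the fingers and bottle below 0.2 N and contact force between knob and bottle below 2 N), for 0.2 s.
2. the disc bears on the bottle with more than 5 N (contact force between knob and bottle above 5 N), for 0.1 s.
At the end, for the whole second after the job is handed in: the bottle stands upright (within 0.08 rad) on the plate, home in the V (within 3 mm of the jaw's centre line and pressed on the jaw with more than 3 N), at rest, clamped by the disc with 5 to 18 N, everything let go (contact force between knob and bottle between 5 and 18 N and contact force between jaw and bottle above 3 N and z of bottle in the frame of nest below 0.004 m and angle between bottle's own z axis and vertical below 0.08 rad and linear speed of bottle below 0.01 m/s and y of bottle in the frame of jaw between -0.003 and 0.003 m and x of bottle in the frame of jaw above -0.004 m); the robot touches nothing.
It fails at once if the disc presses on the bottle with more than 18 N (contact force between knob and bottle above 18 N).
It fails at once if the vials, the carton or the flask are moved by more than 15 mm (distance of any of vial_1_center, vial_2_center, carton_center, flask_center from where it was at the start of the episode above 0.015 m).
It also fails if it takes over 64 s, if anything falls off the work surface, if the arm or the gripper's body presses on something with over 40 N, if the wrist force passes 120 N, or if a joint passes its speed limit or range.

## Working session

There is one attempt and no reset: what is moved stays moved. The work goes in short steps, Python scripts to look and compute and a tool call to move; the robot and the scene stay as the last step left them, time stands still between calls to the robot, and variables do not carry over. Pictures are saved under pics/ and viewed, about 8 in all and at most 12, crops included, and the job is handed in when it is done.

Besides the shell and the picture viewer there is one more tool, called after ">>>" as name(argument=value, ...), one argument or row to a line, values as JSON. move_arm: Moves the arm, as the interface text tells. Its arguments: {"type":"object","properties":{"moves":{"type":"string"},"grip":{"type":"number"},"grip_force":{"type":"number"}},"required":["moves"]}

```bash
mkdir -p pics; cat > h.py <<'E'
import numpy as np,cv2
from scipy.spatial.transform import Rotation as R
from workcell import bot
def cam(f):
    a=np.array(f["attitude"],float)
    Rm=a if a.shape==(3,3) else R.from_euler('xyz',a).as_matrix() if a.size==3 else None
    return np.array(f["eye"]),Rm
def ray(f,p):
    e,Rm=cam(f);K=np.array(f["K"])
    d=np.array([(p[0]-K[0,2])/K[0,0],-(p[1]-K[1,2])/K[1,1],-1.0])
    return e,Rm@d
def atz(f,p,z):
    e,d=ray(f,p);t=(z-e[2])/d[2];return e+t*d
def dep(f,p):
    e,d=ray(f,p);r,c=int(round(p[1])),int(round(p[0]))
    return e+d*f["z_map"][r,c]
def cloud(f):
    e,Rm=cam(f);K=np.array(f["K"]);z=f["z_map"];v,u=np.mgrid[:400,:640]
    d=np.stack([(u-K[0,2])/K[0,0]*z,-(v-K[1,2])/K[1,1]*z,-z],-1)
    return d@Rm.T+e
def proj(f,P):
    e,Rm=cam(f);K=np.array(f["K"]);q=(np.array(P)-e)@Rm
    return [K[0,2]+K[0,0]*q[0]/-q[2],K[1,2]+K[1,1]*q[1]/q[2]]
def save(n,im): cv2.imwrite("pics/"+n,cv2.cvtColor(im,cv2.COLOR_RGB2BGR))
E
python3 - <<'E'
from h import *
o=bot.observe();print({k:np.round(v,3).tolist() for k,v in o.items()},bot.pinch_z)
a=bot.grab_frame("scene");b=bot.grab_frame("side")
print([k for k in a],a["attitude"],a["eye"],a["K"],b["eye"])
save("a.png",np.vstack([a["frame"],b["frame"]])[:, :]); 
im=np.vstack([a["frame"],b["frame"]]);save("a.png",cv2.resize(im,(480,600)) if 0 else im[:600] if 0 else cv2.resize(im,(480,600),interpolation=cv2.INTER_AREA))
save("s1.png",a["frame"]);save("s2.png",b["frame"])
for f,n in((a,'scene'),(b,'side')):
  for l in["bottle_center","nest","knob_grip","jaw","vial_1_center","carton_center","flask_center"]:
    for r in bot.pinpoint(f,l)[:3]: print(n,l,np.round(r["at"],1),round(r["conf"],2),np.round(dep(f,r["at"]),3))
E
```

```text
{'clock': 0.0, 'qpos': [-1.171, 0.522, -0.036, 1.6, 0.021, 1.021, -0.113], 'qd': [0.001, 0.002, -0.002, -0.001, 0.001, -0.002, -0.001], 'joint_efforts': [-0.001, -92.71, 1.979, -36.994, 0.018, 0.008, -0.0], 'position': [0.283, 0.557, 0.231], 'tool_rot': [-3.14, 0.0, 2.672], 'force': [-0.727, 0.012, 0.85], 'moment': [-0.002, -0.038, -0.026], 'grip_width': 0.086} 0.0187
['frame', 'z_map', 'K', 'eye', 'attitude', 'shot'] [ 1.10299293  0.00131188 -0.51770134] [ 0.24795248 -0.41687476  0.48915322] [[413.81635221   0.         321.08902114]
 [  0.         413.81635221 207.20932277]
 [  0.           0.           1.        ]] [ 0.45831541 -0.48554051  0.51972762]
scene bottle_center [292.7 237.8] 0.82 [0.557 0.243 0.052]
scene bottle_center [253.7 260.1] 0.6 [0.457 0.207 0.053]
scene bottle_center [255.6 238.2] 0.56 [0.492 0.284 0.049]
scene nest [355.7 318.7] 0.59 [0.563 0.02  0.009]
scene knob_grip [330.1 278.9] 0.69 [0.507 0.012 0.117]
scene knob_grip [352.6 236.2] 0.68 [0.695 0.229 0.022]
scene jaw [355.5 318.4] 0.82 [0.564 0.022 0.007]
scene vial_1_center [394.4 245.4] 0.61 [0.743 0.145 0.03 ]
scene carton_center [354.1 232. ] 0.62 [0.701 0.234 0.029]
scene flask_center [295.4 199.5] 0.57 [0.634 0.385 0.061]
side bottle_center [290.8 216.4] 0.9 [0.562 0.24  0.047]
side bottle_center [242.3 231.6] 0.83 [0.458 0.205 0.049]
side bottle_center [257.8 211.3] 0.77 [0.497 0.286 0.041]
side nest [311.4 302.9] 0.75 [0.558 0.022 0.008]
side knob_grip [281.3 261.6] 0.84 [0.51  0.009 0.118]
side jaw [311.8 305. ] 0.87 [0.558 0.017 0.009]
side vial_1_center [389.2 234.5] 0.82 [0.744 0.143 0.036]
side vial_1_center [309.8 177.6] 0.52 [0.633 0.383 0.057]
side carton_center [352.1 219.6] 0.69 [0.694 0.231 0.023]
side flask_center [312.6 175.7] 0.58 [0.639 0.377 0.064]
side flask_center [407.7 242.7] 0.33 [0.772 0.113 0.032]
```

View pics/s1.png

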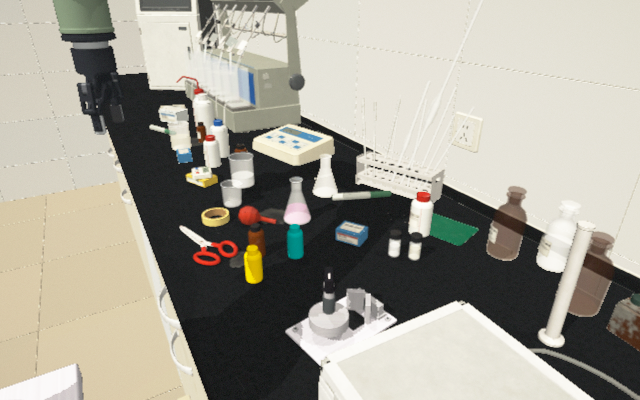

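View pics/s2.png

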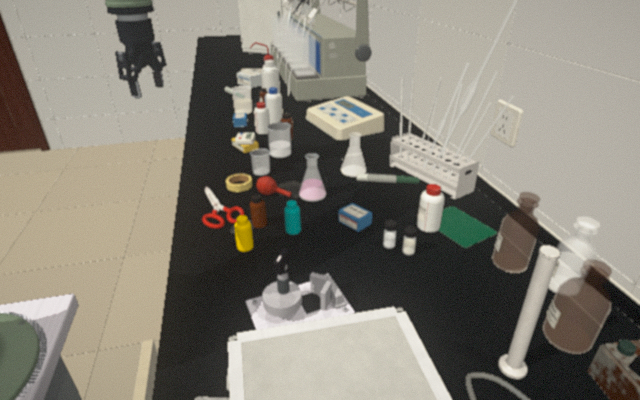

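Scene picture: look-alike candidates are brown (257,238), turquoise (295,241), yellow (254,264), with farther brown ones at (201,131) and (240,150). The brown one at (257,238) fits. The plate is at (340,325) with the knob at (330,290), and the jaw at (365,303). I'll check the choice in a close crop and measure with depth.

```bash
python3 - <<'E'
from h import *
a=bot.grab_frame("scene");b=bot.grab_frame("side")
c1=cv2.resize(a["frame"][200:365,215:415],(800,660))[:, :]
c1=cv2.resize(a["frame"][200:365,215:415],(600,495),interpolation=cv2.INTER_CUBIC);save("c1.png",c1)
for f in(a,b):
    P=cloud(f);C=f["frame"].astype(int)
    def m(x0,x1,y0,y1,z0,z1):
        return P[(P[...,0]>x0)&(P[...,0]<x1)&(P[...,1]>y0)&(P[...,1]<y1)&(P[...,2]>z0)&(P[...,2]<z1)]
    t=m(.46,.54,.25,.33,.055,.085);print("cap",len(t),t.min(0).round(3),t.max(0).round(3),t.mean(0).round(3))
    t=m(.46,.54,.25,.33,.012,.045);print("body",len(t),t.min(0).round(3),t.max(0).round(3),t.mean(0).round(3))
    t=m(.40,.68,-.08,.12,.094,.125);print("bar",len(t),t.mean(0).round(3),t[:,2].max())
    tt=t[t[:,2]>t[:,2].max()-.006];print(cv2.minAreaRect((tt[:,:2]*1000).astype(np.float32)))
    t=m(.40,.68,-.1,.12,.004,.012);print("plate",len(t),cv2.minAreaRect((t[:,:2]*1000).astype(np.float32)))
    t=m(.40,.68,-.1,.12,.042,.05);print("disc",len(t),cv2.minEnclosingCircle((t[:,:2]*1000).astype(np.float32)))
    t=m(.3,.9,-.35,-.05,.01,.4);print("box",t[:,2].max(), np.percentile(t[:,2],[50,90,99]), t[:,1].max())
E
```

```text
cap 141 [0.484 0.283 0.055] [0.513 0.31  0.073] [0.497 0.293 0.064]
body 138 [0.482 0.28  0.013] [0.514 0.301 0.045] [0.498 0.286 0.032]
bar 247 [0.508 0.016 0.111] 0.12034537530639305
((511.8999938964844, 23.161916732788086), (34.28986358642578, 12.355936050415039), 59.80903625488281)
plate 2296 ((536.2281494140625, 20.990333557128906), (161.52481079101562, 100.8056869506836), 9.639559745788574)
disc 948 ((534.385009765625, 18.648448944091797), 57.841651916503906)
box 0.21068460541373818 [0.0990004  0.10117158 0.20068749] -0.09871865404952929
cap 136 [0.482 0.281 0.055] [0.513 0.307 0.073] [0.497 0.292 0.064]
body 191 [0.482 0.279 0.012] [0.514 0.299 0.045] [0.497 0.285 0.028]
bar 323 [0.511 0.017 0.111] 0.12122928954106277
((512.5694580078125, 22.803266525268555), (38.32757568359375, 13.77020263671875), 58.233455657958984)
plate 1843 ((535.7339477539062, 20.938289642333984), (161.54830932617188, 98.65269470214844), 8.755697250366211)
disc 967 ((534.7164306640625, 16.393083572387695), 58.311927795410156)
box 0.2125277918636745 [0.10070669 0.10303312 0.20895419] -0.09907301961698467
```

View pics/c1.png

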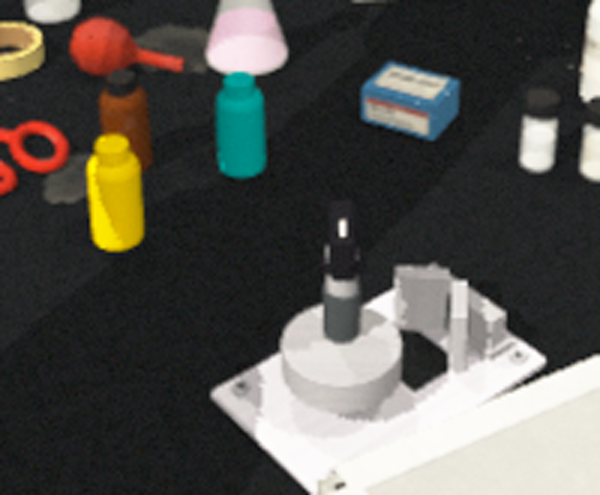

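The crop confirms it: brown glass with a black cap at crop (124,120), between the yellow and turquoise look-alikes. Bottle is at about (0.498, 0.297) and the plate at (0.536, 0.021) with yaw ≈0.16. I'll hover over the bottle first.

>>> move_arm(
  moves="-31 -13 6 -0.07; -62 -27 12 -0.14; -93 -40 18 -0.21; -124 -54 24 -0.28; -155 -67 30 -0.35; -186 -81 36 -0.42; -217 -94 42 -0.49; -248 -108 48 -0.56; -280 -121 54 -0.63; -309 -134 60 -0.63",
  grip=0.55,
  grip_force=25,
)

```text
clock: 1.73
position: [0.4991, 0.2961, 0.1711]
tool_rot: [-3.142, 0.0, -2.977]
force: [0.4, 0.1, -0.7]
grip_width: 0.0471
```

```bash
cat >> h.py <<'E'
def to(x,y,z,yaw=None):
    o=bot.observe();Rm=R.from_euler('xyz',o["tool_rot"]).as_matrix()
    d=Rm.T@(np.array([x,y,z])-o["position"])*1000
    dy=None if yaw is None else -((yaw-o["tool_rot"][2]+np.pi)%(2*np.pi)-np.pi)
    print("MOVE",d.round(1),dy,"| at",np.round(o["position"],4),np.round(o["tool_rot"],3),"q",np.round(o["qpos"],2),"w",round(o["grip_width"],4),"t",round(o["clock"],2))
def circ(t,r=None):
    from scipy.optimize import least_squares
    m=t.mean(0)
    f=lambda p:np.hypot(t[:,0]-p[0],t[:,1]-p[1])-(r or p[2])
    return least_squares(f,[m[0],m[1]+.005,.015],loss='soft_l1',f_scale=.002).x
E
python3 - <<'E'
from h import *
to(.498,.297,.17)
w=bot.grab_frame("wrist");save("w1.png",w["frame"])
print(w["eye"],w["attitude"])
for l in["bottle_center","nest","knob_grip"]:
    for r in bot.pinpoint(w,l)[:3]: print(l,np.round(r["at"],1),round(r["conf"],2),np.round(dep(w,r["at"]),3))
a=bot.grab_frame("scene");b=bot.grab_frame("side")
for f in(a,b,w):
    P=cloud(f);X,Y,Z=P[...,0],P[...,1],P[...,2]
    m=(np.abs(X-.498)<.03)&(np.abs(Y-.295)<.03)
    t=P[m&(Z>.055)&(Z<.068)];s=P[m&(Z>.015)&(Z<.045)];u=P[m&(Z>.0685)&(Z<.078)]
    for q,rr in((t,.011),(s,.0165)):
        if len(q)>10: print(len(q),circ(q[:,:2],rr).round(4)[:2])
    if len(u)>10: print("top",len(u),u.mean(0).round(4),((u.min(0)+u.max(0))/2).round(4))
E
```

```text
MOVE [0.9 1.1 1.1] None | at [0.4991 0.2961 0.1711] [-3.142  0.    -2.977] q [-0.53  0.52 -0.15  1.77  0.1   0.85  1.01] w 0.0471 t 1.73
[0.42683626 0.28431683 0.31382866] [-2.92274776e-01 -7.22974075e-04  1.73542078e+00]
bottle_center [251.6 134.7] 0.95 [0.455 0.231 0.068]
bottle_center [319.7 183.9] 0.74 [0.487 0.296 0.071]
bottle_center [271.1 241.4] 0.61 [0.493 0.271 0.184]
nest [ 71.7 192.6] 0.78 [0.559 0.024 0.008]
94 [0.4984 0.2976]
136 [0.4991 0.2991]
top 48 [0.4977 0.2962 0.0709] [0.4978 0.2972 0.0705]
91 [0.4974 0.2965]
173 [0.4978 0.2981]
top 47 [0.4971 0.2955 0.071 ] [0.4975 0.2963 0.0707]
433 [0.4955 0.2999]
147 [0.4975 0.3002]
top 412 [0.4962 0.3002 0.0719] [0.4965 0.3002 0.0713]
```

View pics/w1.png

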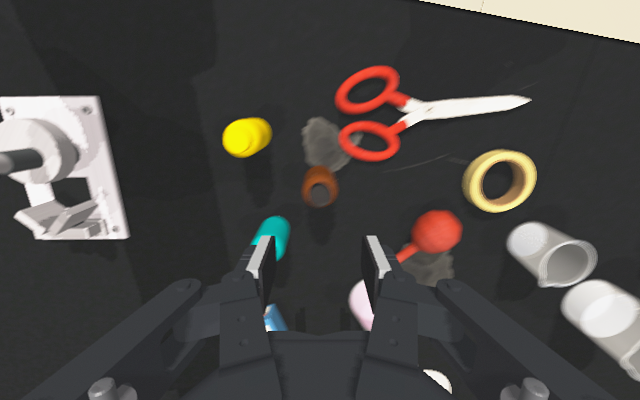

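Wrist view: brown bottle with black cap at (319,187); yellow at (247,137) and turquoise at (272,236) stay clear of the fingers; plate at the left (60,165). Descend on the cap and grip.

>>> move_arm(
  moves="1 2.5 20 0; 1 2.5 40 0; 1 2.5 60 0; 1 2.5 80 0; 1 2.5 95 0; 1 2.5 108 0; 1 2.5 118 0; 1 2.5 125 0; 1 2.5 128 0; 1 2.5 128 0",
)

```text
clock: 2.87
position: [0.4961, 0.3005, 0.0431]
tool_rot: [-3.142, -0.0, -2.981]
force: [0.0, 0.1, 0.0]
grip_width: 0.0467
```

>>> move_arm(
  moves="0 0 0 0; 0 0 0 0; 0 0 0 0; 0 0 0 0; 0 0 0 0; 0 0 0 0; 0 0 0 0; 0 0 0 0; 0 0 0 0; 0 0 0 0",
  grip=0,
  grip_force=25,
)

```text
clock: 3.7
position: [0.4968, 0.3004, 0.044]
tool_rot: [3.141, 0.001, -2.982]
force: [-1.2, -0.7, 6.6]
grip_width: 0.0311
```

>>> move_arm(
  moves="0 0 -10 0; 0 0 -25 0; 0 0 -45 0; 0 0 -65 0; 0 0 -85 0; 0 0 -100 0; 0 0 -110 0; 0 0 -115 0; 0 0 -115 0; 0 0 -115 0",
)

```text
clock: 4.53
position: [0.4962, 0.3, 0.1579]
tool_rot: [-3.141, -0.0, -2.981]
force: [0.1, 0.4, -0.8]
grip_width: 0.0308
```

```bash
python3 - <<'E'
from h import *
to(.50,.12,.16)
w=bot.grab_frame("wrist");a=bot.grab_frame("scene")
P=cloud(a);p=bot.observe()["position"]
im=np.hstack([a["frame"][100:300,180:380],w["frame"][0:400:2,0:640:2]]);save("g1.png",im)
E
```

```text
MOVE [  25.  -178.3   -2. ] None | at [0.4962 0.3    0.1579] [-3.141 -0.    -2.981] q [-0.54  0.54 -0.14  1.79  0.1   0.82  0.99] w 0.0308 t 4.53
```

View pics/g1.png

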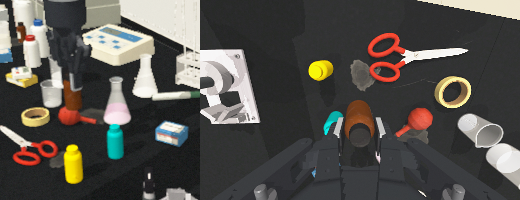

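```bash
cat > tilt.py <<'E'
from h import *
p=bot.observe()["position"];print(p.round(4))
for n in("scene","side"):
    f=bot.grab_frame(n);P=cloud(f);C=f["frame"].astype(int)
    r,g,b=C[...,0],C[...,1],C[...,2]
    m=(np.hypot(P[...,0]-p[0],P[...,1]-p[1])<.035)&(P[...,2]>p[2]-.06)&(P[...,2]<p[2]+.03)&(r>b+20)&(r>g+15)&(r<190)
    t=P[m];print(n,len(t),"z",np.percentile(t[:,2],[0,2,98]).round(4))
    for z0 in np.arange(p[2]-.05,p[2]+.01,.01):
        s=t[(t[:,2]>=z0)&(t[:,2]<z0+.01)]
        if len(s)>12: print(round(z0+.005-p[2],3),len(s),circ(s[:,:2],.0165)[:2].round(4),"x mid",((s[:,0].min()+s[:,0].max())/2).round(4))
E
python3 tilt.py
```

```text
[0.496  0.2999 0.1574]
scene 391 z [0.1122 0.1142 0.173 ]
-0.045 25 [0.4987 0.2987] x mid 0.4955
-0.035 75 [0.4985 0.2985] x mid 0.4961
-0.025 75 [0.4985 0.2989] x mid 0.4968
-0.015 76 [0.4986 0.2991] x mid 0.4954
-0.005 68 [0.4983 0.2991] x mid 0.4959
0.005 37 [0.4983 0.299 ] x mid 0.4929
0.015 34 [0.5001 0.3003] x mid 0.4863
side 317 z [0.1134 0.1148 0.173 ]
-0.045 22 [0.4978 0.2991] x mid 0.4971
-0.035 68 [0.4973 0.2978] x mid 0.4975
-0.025 63 [0.4976 0.2981] x mid 0.4953
-0.015 70 [0.4969 0.2982] x mid 0.4956
-0.005 52 [0.4974 0.2989] x mid 0.4959
0.005 20 [0.4974 0.299 ] x mid 0.4847
0.015 21 [0.5001 0.2958] x mid 0.4846
```

>>> move_arm(
  moves="2 -15 -6 0; 5 -40 -14 0; 9 -65 -22 0; 13 -90 -22 0; 16 -115 -22 0; 19 -138 -22 0; 21 -155 -22 0; 23 -165 -22 0; 23 -168 -22 0; 23 -168 -22 0",
)

```text
clock: 5.57
position: [0.5006, 0.1303, 0.1803]
tool_rot: [3.142, -0.0, -2.982]
force: [-0.1, 0.4, -0.2]
grip_width: 0.0312
```

```bash
cat > plate.py <<'E'
from h import *
from scipy.optimize import least_squares
w=bot.grab_frame("wrist");a=bot.grab_frame("scene");b=bot.grab_frame("side")
for n,f in(("wrist",w),("scene",a),("side",b)):
    for l in["nest","knob_grip","jaw","knob","plate"]:
        for r in bot.pinpoint(f,l)[:1]:
            z={"knob_grip":.107,"plate":0}.get(l,.008); print(n,l,np.round(r["at"],1),round(r["conf"],2),atz(f,r["at"],z).round(4))
    P=cloud(f);X,Y,Z=P[...,0],P[...,1],P[...,2]
    ok=f["z_map"]>0
    m=ok&(X>.42)&(X<.66)&(Y>-.07)&(Y<.11)
    # plate
    t=P[m&(Z>.005)&(Z<.011)];h=cv2.minAreaRect((t[:,:2]*1000).astype(np.float32));print(n,"plate",h,len(t))
    # disc top
    t=P[m&(Z>.043)&(Z<.049)&(np.hypot(X-.50,Y-.018)<.042)]
    if len(t)>30:
        hull=cv2.convexHull((t[:,:2]*1000).astype(np.float32))[:,0]
        print(n,"disc top",len(t),"hullfit",circ(hull/1000,.032)[:2].round(4))
    s=P[m&(Z>.028)&(Z<.042)&(np.hypot(X-.50,Y-.018)<.042)]
    if len(s)>30: print(n,"disc side",len(s),circ(s[:,:2],.032)[:2].round(4))
    t=P[m&(Z>.115)&(Z<.123)&(np.hypot(X-.508,Y-.02)<.03)]
    if len(t)>15: print(n,"bar top",len(t),cv2.minAreaRect((t[:,:2]*1000).astype(np.float32)),t.mean(0).round(4))
save("p%d.png"%w["shot"],w["frame"]);print(w["shot"])
to(.552,.0235,.16)
E
python3 plate.py; ls pics
```

```text
wrist nest [223.4 212.9] 0.96 [0.56   0.0264 0.008 ]
wrist knob_grip [184.4 200.6] 0.96 [0.513  0.0239 0.107 ]
wrist jaw [223.5 214.1] 0.9 [0.5615 0.0266 0.008 ]
wrist knob [226.5 171.7] 0.58 [0.5095 0.0267 0.008 ]
wrist plate [224.1 199.2] 0.84 [0.5456 0.0238 0.    ]
wrist plate ((535.6610717773438, 22.753292083740234), (159.82545471191406, 100.4228286743164), 10.23127269744873) 5736
wrist disc top 2138 hullfit [0.5077 0.0188]
wrist disc side 241 [0.4714 0.0632]
wrist bar top 885 ((511.089111328125, 25.97850799560547), (38.13555908203125, 14.138307571411133), 60.045345306396484) [0.5104 0.0265 0.1185]
scene nest [355. 319.] 0.79 [0.5621 0.0208 0.008 ]
scene knob_grip [328.8 281.4] 0.59 [0.5089 0.0188 0.107 ]
scene jaw [356.4 316.2] 0.86 [0.5679 0.0254 0.008 ]
scene knob [326.4 327.8] 0.74 [0.5098 0.0267 0.008 ]
scene plate ((536.4866943359375, 21.032520294189453), (161.46820068359375, 101.08731842041016), 9.596863746643066) 2246
scene disc top 759 hullfit [0.5085 0.0173]
scene disc side 276 [0.5091 0.0182]
scene bar top 134 ((511.5249328613281, 22.814851760864258), (36.2318115234375
[... 162 characters left out ...]
33 0.107]
side jaw [313.5 300.3] 0.56 [0.5629 0.0279 0.008 ]
side knob [285.2 305.3] 0.93 [0.5137 0.0279 0.008 ]
side plate [302.7 306.6] 0.71 [0.5433 0.0257 0.    ]
side plate ((535.7111206054688, 27.895490646362305), (171.9393768310547, 92.16179656982422), 1.0081769227981567) 1809
side disc top 740 hullfit [0.5081 0.0161]
side disc side 243 [0.508  0.0173]
side bar top 153 ((512.3799438476562, 22.741750717163086), (37.36189270019531, 13.691608428955078), 58.39543533325195) [0.5116 0.0203 0.1184]
12
MOVE [ -33.8 -114.    20.3] None | at [0.5005 0.1307 0.1803] [-3.142 -0.    -2.981] q [-0.27  0.42 -0.13  1.93  0.08  0.8   1.29] w 0.0311 t 6.47
a.png
c1.png
g1.png
p12.png
s1.png
s2.png
w1.png
```

>>> move_arm(
  moves="-5 -14 0 0; -14 -40 0 0; -24 -66 0 0; -33 -90 0 0; -39 -107 0 0; -41 -113 5 0; -41 -113 25 0; -41 -113 45 0; -41 -113 60 0; -41 -113 65 0",
)

```text
clock: 7.3
position: [0.5576, 0.0261, 0.1131]
tool_rot: [3.141, -0.003, -2.981]
force: [-1.0, 0.4, 0.2]
grip_width: 0.0311
```

```bash
python3 tilt.py; python3 - <<'E'
from h import *
w=bot.grab_frame("wrist");a=bot.grab_frame("scene")
im=np.hstack([cv2.resize(w["frame"][60:360,120:440],(480,450)),cv2.resize(a["frame"][200:360,280:400],(320,427)) .repeat(1,0)[:427] if 0 else cv2.resize(a["frame"][200:360,290:404],(320,450))]);save("h1.png",im)
to(.5595,.0257,.052)
E
```

```text
[0.5576 0.0261 0.1131]
scene 589 z [0.0687 0.0704 0.129 ]
-0.045 31 [0.56   0.0251] x mid 0.5545
-0.035 105 [0.5599 0.025 ] x mid 0.5564
-0.025 106 [0.5597 0.0251] x mid 0.5566
-0.015 112 [0.5595 0.0252] x mid 0.5562
-0.005 87 [0.5596 0.0252] x mid 0.5538
0.005 79 [0.5596 0.0251] x mid 0.5512
side 455 z [0.0705 0.0723 0.1295]
-0.045 14 [0.5593 0.0244] x mid 0.5576
-0.035 91 [0.5592 0.0239] x mid 0.5584
-0.025 99 [0.559  0.0243] x mid 0.5574
-0.015 101 [0.5589 0.0247] x mid 0.5576
-0.005 69 [0.5588 0.0249] x mid 0.5574
0.005 33 [0.5586 0.0253] x mid 0.5458
MOVE [-0.1 -0.3 64. ] None | at [0.5593 0.026  0.116 ] [ 3.142e+00  1.000e-03 -2.981e+00] q [-0.08  0.57 -0.1   1.87  0.09  0.71  1.5 ] w 0.031 t 7.5
```

View pics/h1.png

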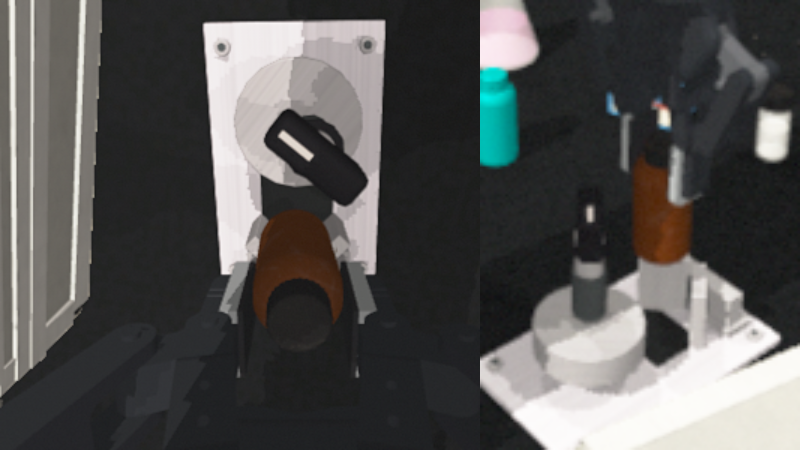

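The bottle hangs upright over the nest (left view: bottle (300,280), knob bar with white mark at (300,145)). Lowering.

>>> move_arm(
  moves="0 -0.5 10 0; 0 -0.5 22 0; 0 -0.5 33 0; 0 -0.5 43 0; 0 -0.5 50 0; 0 -0.5 55 0; 0 -0.5 59 0; 0 -0.5 61 0; 0 -0.5 62 0; 0 -0.5 62 0",
)

```text
clock: 8.33
position: [0.5592, 0.0252, 0.0534]
tool_rot: [-3.142, 0.0, -2.981]
force: [0.4, -0.7, -0.2]
grip_width: 0.031
```

```bash
python3 tilt.py; python3 -c "
from h import *
o=bot.observe();print(o['force'],o['position'])"
```

```text
[0.5592 0.0252 0.0534]
scene 465 z [0.0082 0.0112 0.0692]
-0.045 21 [0.562 0.024] x mid 0.5572
-0.035 70 [0.5611 0.024 ] x mid 0.5584
-0.025 68 [0.5612 0.0244] x mid 0.558
-0.015 90 [0.5611 0.0244] x mid 0.553
-0.005 82 [0.561  0.0247] x mid 0.5536
0.005 63 [0.5609 0.0246] x mid 0.5524
side 346 z [0.0109 0.0134 0.0705]
-0.035 69 [0.5608 0.023 ] x mid 0.5565
-0.025 73 [0.5605 0.0233] x mid 0.5565
-0.015 76 [0.5603 0.0235] x mid 0.557
-0.005 49 [0.5603 0.0238] x mid 0.557
0.005 30 [0.5606 0.0234] x mid 0.548
[ 1.05053331  0.69365077 -0.11402837] [0.5593037  0.02516762 0.05361833]
```

Not yet touching; lower about 1.5 mm more, then open slightly.

>>> move_arm(
  moves="0 0 0.3 0; 0 0 0.6 0; 0 0 0.9 0; 0 0 1.2 0; 0 0 1.4 0; 0 0 1.6 0; 0 0 1.6 0; 0 0 1.6 0; 0 0 1.6 0; 0 0 1.6 0",
)

```text
clock: 9.27
position: [0.5593, 0.0252, 0.052]
tool_rot: [-3.141, 0.001, -2.981]
force: [-1.0, 0.0, 5.5]
grip_width: 0.0307
```

>>> move_arm(
  moves="0 0 0 0; 0 0 0 0; 0 0 0 0; 0 0 0 0; 0 0 0 0; 0 0 0 0; 0 0 0 0; 0 0 0 0; 0 0 0 0; 0 0 0 0",
  grip=0.6,
)

```text
clock: 10.1
position: [0.5591, 0.0252, 0.0517]
tool_rot: [-3.142, 0.0, -2.981]
force: [-0.4, 0.5, -0.0]
grip_width: 0.051
```

>>> move_arm(
  moves="0 0 -5 0; 0 0 -15 0; 0 0 -30 0; 0 0 -50 0; 0 0 -70 0; 0 0 -90 0; 0 0 -105 0; 0 0 -115 0; 0 0 -118 0; 0 0 -118 0",
)

```text
clock: 10.93
position: [0.5593, 0.0252, 0.1705]
tool_rot: [-3.141, 0.001, -2.981]
force: [0.1, 0.6, -1.0]
grip_width: 0.051
```

```bash
cat > bt.py <<'E'
from h import *
for n in("scene","side"):
    f=bot.grab_frame(n);P=cloud(f);r,g,b=[f["frame"][...,i].astype(int) for i in range(3)]
    m=(np.hypot(P[...,0]-.561,P[...,1]-.024)<.035)&(P[...,2]>.012)&(r>b+20)&(r>g+15)&(r<190)
    t=P[m]
    for z0 in(.015,.03,.045):
        s=t[(t[:,2]>=z0)&(t[:,2]<z0+.015)]
        if len(s)>12: print(n,z0,len(s),circ(s[:,:2],.0165)[:2].round(4))
E
python3 bt.py; python3 - <<'E'
from h import *
w=bot.grab_frame("wrist");save("r1.png",w["frame"])
P=cloud(w);X,Y,Z=P[...,0],P[...,1],P[...,2]
t=P[(Z>.116)&(Z<.123)&(np.hypot(X-.5115,Y-.024)<.03)]
if len(t)>15: print("bar top",len(t),cv2.minAreaRect((t[:,:2]*1000).astype(np.float32)))
to(.511,.0250,.17,1.04)
E
```

```text
scene 0.015 104 [0.5616 0.0238]
scene 0.03 120 [0.5612 0.0239]
scene 0.045 142 [0.561  0.0239]
side 0.015 102 [0.5607 0.0228]
side 0.03 107 [0.5604 0.0228]
side 0.045 128 [0.5601 0.0232]
bar top 1074 ((511.67626953125, 25.545774459838867), (38.03376007080078, 13.944963455200195), 60.030662536621094)
MOVE [47.   7.5 -1.1] 2.2618242150706793 | at [0.5586 0.0251 0.1689] [ 3.142e+00 -1.000e-03 -2.981e+00] q [-0.07  0.5  -0.11  1.83  0.07  0.82  1.52] w 0.0511 t 11.08
```

View pics/r1.png

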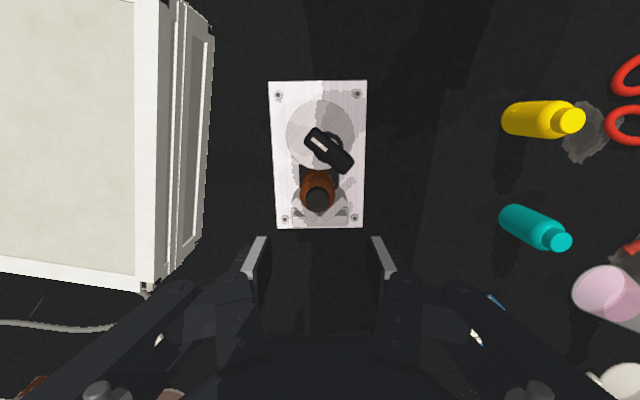

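Wrist view: bottle stands free at (317,195) in front of the V, disc behind it, bar at (328,150). Now swing round to the knob.

>>> move_arm(
  moves="3 0 0 0.12; 10 1 0 0.24; 18 2 0 0.36; 26 4 0 0.48; 34 5 0 0.6; 41 6 0 0.72; 45 7 0 0.84; 47 7 0 0.96; 47 7.5 0 1.08; 47 7.5 0 1.2",
)

```text
clock: 11.92
position: [0.511, 0.0251, 0.169]
tool_rot: [-3.14, -0.0, 2.096]
force: [0.0, 0.2, -0.2]
grip_width: 0.0514
```

>>> move_arm(
  moves="0 0 0 0.12; 0 0 0 0.24; 0 0 0 0.36; 0 0 0 0.48; 0 0 0 0.6; 0 0 0 0.72; 0 0 0 0.84; 0 0 0 0.96; 0 0 0 1.06; 0 0 0 1.06",
)

```text
clock: 12.75
position: [0.5111, 0.0251, 0.1689]
tool_rot: [-3.141, 0.002, 1.037]
force: [0.0, -0.1, -0.3]
grip_width: 0.0509
```

```bash
python3 -c "
from h import *
to(.5107,.0250,.089,1.04)"
```

```text
MOVE [-0.2 -0.2 79.9] -0.003099217680436084 | at [0.5111 0.0251 0.1689] [-3.141e+00  2.000e-03  1.037e+00] q [-0.52  0.47  0.48  1.97 -0.31  0.77 -0.4 ] w 0.0509 t 12.75
```

>>> move_arm(
  moves="0 0 8 0; 0 0 20 0; 0 0 34 0; 0 0 48 0; 0 0 60 0; 0 0 69 0; 0 0 75 0; 0 0 79 0; 0 0 80 0; 0 0 80 0",
)

```text
clock: 13.58
position: [0.5116, 0.025, 0.0897]
tool_rot: [3.142, -0.0, 1.042]
force: [0.7, 0.1, -0.0]
grip_width: 0.0511
```

```bash
python3 -c "
from h import *
o=bot.observe();print(o['force'].round(2),o['moment'].round(3))"
```

```text
[ 0.73  0.13 -0.01] [ 0.014  0.01  -0.008]
```

>>> move_arm(
  moves="0 0 0 0; 0 0 0 0; 0 0 0 0; 0 0 0 0; 0 0 0 0; 0 0 0 0; 0 0 0 0; 0 0 0 0; 0 0 0 0; 0 0 0 0",
  grip=0,
  grip_force=40,
)

```text
clock: 14.42
position: [0.5117, 0.0252, 0.0903]
tool_rot: [3.141, -0.001, 1.042]
force: [-1.7, -0.5, 7.8]
grip_width: 0.0206
```

```bash
cat > st.py <<'E'
from h import *
M=[];F=[]
for i in range(4):
    o=bot.observe();M.append(o["moment"]);F.append(o["force"])
print("t",round(o["clock"],2),"pos",np.round(o["position"],4),"rpy",np.round(o["tool_rot"],4),"F",np.mean(F,0).round(2),"M",np.round(M[0],3),np.mean(M,0).round(3),"w",round(o["grip_width"],4),"q7",o["qpos"][6])
E
python3 st.py
```

```text
t 14.42 pos [0.5117 0.0252 0.0903] rpy [ 3.1411e+00 -7.0000e-04  1.0420e+00] F [-1.7  -0.46  7.77] M [-0.002  0.416  0.005] [-0.002  0.416  0.005] w 0.0206 q7 -0.32031136056948867
```

>>> move_arm(
  moves="0 0 -1 0; 0 0 -1 -0.03; 0 0 -1 -0.07; 0 0 -1 -0.12; 0 0 -1 -0.17; 0 0 -1 -0.22; 0 0 -1 -0.26; 0 0 -1 -0.29; 0 0 -1 -0.3; 0 0 -1 -0.3",
)

```text
clock: 15.25
position: [0.5115, 0.0252, 0.0907]
tool_rot: [3.142, -0.0, 1.342]
force: [3.8, 1.2, -10.6]
grip_width: 0.0201
```

```bash
python3 st.py;python3 bt.py; python3 - <<'E'
from h import *
w=bot.grab_frame("wrist");b=bot.grab_frame("side")
save("k1.png",np.hstack([w["frame"][60:400,140:500],cv2.resize(b["frame"][200:340,220:380],(389,340))]))
E
```

```text
t 15.25 pos [0.5115 0.0252 0.0907] rpy [ 3.1416e+00 -1.0000e-04  1.3424e+00] F [  3.83   1.18 -10.64] M [ 0.288 -0.75  -0.066] [ 0.288 -0.75  -0.066] w 0.0201 q7 -0.10122258035649988
scene 0.015 91 [0.5617 0.0238]
scene 0.03 109 [0.5611 0.0239]
scene 0.045 150 [0.561 0.024]
side 0.015 109 [0.5607 0.0228]
side 0.03 106 [0.5605 0.0229]
side 0.045 125 [0.5602 0.0231]
```

View pics/k1.png

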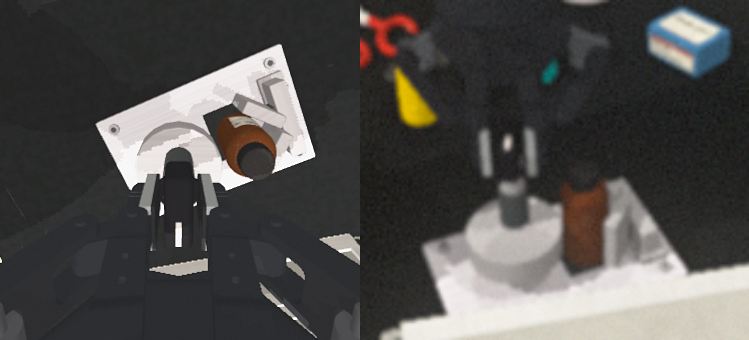

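Left: the bar sits between the pads, and the knob followed the turn; bottle (255,150) still upright. Continue.

>>> move_arm(
  moves="0 0 0.3 -0.02; 0 0 0.5 -0.06; 0 0 0.5 -0.1; 0 0 0.5 -0.14; 0 0 0.5 -0.18; 0 0 0.5 -0.22; 0 0 0.5 -0.25; 0 0 0.5 -0.28; 0 0 0.5 -0.3; 0 0 0.5 -0.3",
)

```text
clock: 16.28
position: [0.5115, 0.0252, 0.0904]
tool_rot: [3.141, -0.0, 1.643]
force: [-0.4, 3.3, 3.6]
grip_width: 0.0208
```

```bash
python3 st.py;python3 bt.py
```

```text
t 16.28 pos [0.5115 0.0252 0.0904] rpy [ 3.1414e+00 -2.0000e-04  1.6433e+00] F [-0.37  3.3   3.62] M [0.567 0.152 0.011] [0.567 0.152 0.011] w 0.0208 q7 0.11990056484044974
scene 0.015 80 [0.5612 0.0237]
scene 0.03 94 [0.5612 0.0239]
scene 0.045 147 [0.5609 0.0238]
side 0.015 97 [0.5608 0.0229]
side 0.03 95 [0.5605 0.023 ]
side 0.045 130 [0.5602 0.023 ]
```

>>> move_arm(
  moves="0 0 0 -0.006; 0 0 0 -0.012; 0 0 0 -0.018; 0 0 0 -0.024; 0 0 0 -0.03; 0 0 0 -0.036; 0 0 0 -0.042; 0 0 0 -0.048; 0 0 0 -0.054; 0 0 0 -0.06",
)

```text
clock: 17.22
position: [0.5115, 0.0252, 0.0904]
tool_rot: [3.141, -0.0, 1.701]
force: [-0.5, 3.4, 6.3]
grip_width: 0.0204
```

```bash
python3 st.py
```

```text
t 17.22 pos [0.5115 0.0252 0.0904] rpy [ 3.1415e+00 -1.0000e-04  1.7015e+00] F [-0.5   3.43  6.3 ] M [ 0.642  0.263 -0.08 ] [ 0.642  0.263 -0.08 ] w 0.0204 q7 0.1625531885171676
```

>>> move_arm(
  moves="0 0 0 -0.006; 0 0 0 -0.012; 0 0 0 -0.018; 0 0 0 -0.024; 0 0 0 -0.03; 0 0 0 -0.036; 0 0 0 -0.042; 0 0 0 -0.048; 0 0 0 -0.054; 0 0 0 -0.06",
)

```text
clock: 18.05
position: [0.5115, 0.0252, 0.0904]
tool_rot: [3.141, -0.0, 1.761]
force: [-1.1, 1.7, 5.9]
grip_width: 0.0206
```

```bash
python3 st.py; python3 bt.py
```

```text
t 18.05 pos [0.5115 0.0252 0.0904] rpy [ 3.1415 -0.      1.7614] F [-1.12  1.65  5.94] M [ 0.599  0.256 -0.049] [ 0.599  0.256 -0.049] w 0.0206 q7 0.20677786306096546
scene 0.015 73 [0.5618 0.0251]
scene 0.03 104 [0.5616 0.0251]
scene 0.045 138 [0.5615 0.0253]
side 0.015 94 [0.5607 0.0243]
side 0.03 94 [0.5603 0.0244]
side 0.045 126 [0.5607 0.0245]
```

```bash
cat > st.py <<'E'
from h import *
M=[]
for i in range(4):
    o=bot.observe();M.append(o["moment"][2])
    if i<3: bot.grab_frame("wrist")
f=o["force"]
print("t",round(o["clock"],2),"ang",round(o["tool_rot"][2]-.172,4),"F",f.round(1),"Mz",np.round(M,3),"mean",np.mean(M).round(3))
E
python3 st.py
```

```text
t 18.3 ang 1.5892 F [-1.7  3.1  5.6] Mz [-0.026 -0.021 -0.051 -0.003] mean -0.026
```

>>> move_arm(
  moves="0 0 0 -0.003; 0 0 0 -0.006; 0 0 0 -0.009; 0 0 0 -0.012; 0 0 0 -0.015; 0 0 0 -0.018; 0 0 0 -0.021; 0 0 0 -0.024; 0 0 0 -0.027; 0 0 0 -0.03",
)

```text
clock: 19.13
position: [0.5115, 0.0251, 0.0904]
tool_rot: [3.141, -0.0, 1.791]
force: [-0.7, 1.8, 6.2]
grip_width: 0.0204
```

```bash
python3 st.py
```

```text
t 19.28 ang 1.6193 F [-2.   2.3  6.6] Mz [-0.075 -0.107 -0.04  -0.029] mean -0.063
```

>>> move_arm(
  moves="0 0 0 -0.003; 0 0 0 -0.006; 0 0 0 -0.009; 0 0 0 -0.012; 0 0 0 -0.015; 0 0 0 -0.018; 0 0 0 -0.021; 0 0 0 -0.024; 0 0 0 -0.027; 0 0 0 -0.03",
)

```text
clock: 20.12
position: [0.5115, 0.0251, 0.0904]
tool_rot: [3.142, 0.0, 1.821]
force: [-0.8, 2.9, 5.7]
grip_width: 0.0199
```

```bash
python3 st.py; python3 bt.py
```

```text
t 20.27 ang 1.6493 F [-1.9  2.8  6. ] Mz [-0.118 -0.054  0.014  0.029] mean -0.032
scene 0.015 67 [0.5621 0.0261]
scene 0.03 95 [0.5621 0.0261]
scene 0.045 144 [0.5621 0.0262]
side 0.015 93 [0.5613 0.0252]
side 0.03 96 [0.5613 0.0251]
side 0.045 129 [0.5612 0.0254]
```

>>> move_arm(
  moves="0 0 0 -0.003; 0 0 0 -0.006; 0 0 0 -0.009; 0 0 0 -0.012; 0 0 0 -0.015; 0 0 0 -0.018; 0 0 0 -0.021; 0 0 0 -0.024; 0 0 0 -0.027; 0 0 0 -0.03",
)

```text
clock: 21.2
position: [0.5115, 0.0252, 0.0904]
tool_rot: [3.142, -0.0, 1.851]
force: [-1.4, 2.7, 6.4]
grip_width: 0.0208
```

```bash
python3 st.py
```

```text
t 21.35 ang 1.6792 F [-1.5  2.   6.8] Mz [-0.09  -0.085 -0.052 -0.068] mean -0.074
```

>>> move_arm(
  moves="0 0 0 -0.003; 0 0 0 -0.006; 0 0 0 -0.009; 0 0 0 -0.012; 0 0 0 -0.015; 0 0 0 -0.018; 0 0 0 -0.021; 0 0 0 -0.024; 0 0 0 -0.027; 0 0 0 -0.03",
)

```text
clock: 22.18
position: [0.5115, 0.0251, 0.0904]
tool_rot: [3.142, -0.0, 1.881]
force: [-0.9, 2.3, 7.1]
grip_width: 0.0204
```

```bash
python3 st.py
```

```text
t 22.33 ang 1.7092 F [-1.7  2.6  6.5] Mz [-0.122 -0.072 -0.045 -0.043] mean -0.07
```

>>> move_arm(
  moves="0 0 0 -0.003; 0 0 0 -0.006; 0 0 0 -0.009; 0 0 0 -0.012; 0 0 0 -0.015; 0 0 0 -0.018; 0 0 0 -0.021; 0 0 0 -0.024; 0 0 0 -0.027; 0 0 0 -0.03",
)

```text
clock: 23.17
position: [0.5115, 0.0251, 0.0904]
tool_rot: [3.142, -0.0, 1.911]
force: [-1.3, 1.9, 7.0]
grip_width: 0.0204
```

```bash
python3 st.py; python3 bt.py
```

```text
t 23.32 ang 1.7393 F [-1.8  3.3  6.3] Mz [-0.106 -0.03  -0.035 -0.052] mean -0.056
scene 0.015 72 [0.5622 0.0274]
scene 0.03 93 [0.5623 0.0275]
scene 0.045 150 [0.5626 0.028 ]
side 0.015 87 [0.5616 0.0265]
side 0.03 100 [0.5615 0.0268]
side 0.045 121 [0.5618 0.027 ]
```

>>> move_arm(
  moves="0 0 0 -0.003; 0 0 0 -0.006; 0 0 0 -0.009; 0 0 0 -0.012; 0 0 0 -0.015; 0 0 0 -0.018; 0 0 0 -0.021; 0 0 0 -0.024; 0 0 0 -0.027; 0 0 0 -0.03",
)

```text
clock: 24.25
position: [0.5115, 0.0252, 0.0904]
tool_rot: [3.142, -0.0, 1.941]
force: [-1.9, 2.4, 7.2]
grip_width: 0.0203
```

```bash
python3 st.py
```

```text
t 24.4 ang 1.7693 F [-0.9  2.9  6. ] Mz [-0.101 -0.126 -0.114 -0.049] mean -0.097
```

>>> move_arm(
  moves="0 0 0 -0.003; 0 0 0 -0.006; 0 0 0 -0.009; 0 0 0 -0.012; 0 0 0 -0.015; 0 0 0 -0.018; 0 0 0 -0.021; 0 0 0 -0.024; 0 0 0 -0.027; 0 0 0 -0.03",
)

```text
clock: 25.23
position: [0.5115, 0.0252, 0.0904]
tool_rot: [3.142, -0.0, 1.971]
force: [-2.5, 3.1, 6.2]
grip_width: 0.0204
```

```bash
python3 st.py; python3 bt.py
```

```text
t 25.38 ang 1.7992 F [-0.9  2.8  6.4] Mz [-0.037 -0.13  -0.069 -0.042] mean -0.069
scene 0.015 69 [0.5629 0.0279]
scene 0.03 95 [0.5629 0.0277]
scene 0.045 142 [0.5632 0.0277]
side 0.015 86 [0.562  0.0272]
side 0.03 88 [0.562  0.0271]
side 0.045 124 [0.5625 0.0269]
```

>>> move_arm(
  moves="0 0 0 -0.003; 0 0 0 -0.006; 0 0 0 -0.009; 0 0 0 -0.012; 0 0 0 -0.015; 0 0 0 -0.018; 0 0 0 -0.021; 0 0 0 -0.024; 0 0 0 -0.027; 0 0 0 -0.03",
)

```text
clock: 26.32
position: [0.5115, 0.0251, 0.0904]
tool_rot: [-3.142, -0.0, 2.001]
force: [-0.9, 2.3, 6.8]
grip_width: 0.0201
```

```bash
python3 st.py
```

```text
t 26.47 ang 1.8292 F [-1.7  2.3  6.4] Mz [-0.119 -0.062 -0.038 -0.03 ] mean -0.062
```

>>> move_arm(
  moves="0 0 0 -0.003; 0 0 0 -0.006; 0 0 0 -0.009; 0 0 0 -0.012; 0 0 0 -0.015; 0 0 0 -0.018; 0 0 0 -0.021; 0 0 0 -0.024; 0 0 0 -0.027; 0 0 0 -0.03",
)

```text
clock: 27.3
position: [0.5115, 0.0251, 0.0904]
tool_rot: [3.142, -0.0, 2.031]
force: [-2.2, 2.9, 6.0]
grip_width: 0.0207
```

```bash
python3 st.py; python3 bt.py
```

```text
t 27.45 ang 1.8592 F [-1.8  2.1  6.2] Mz [-0.104 -0.032 -0.035 -0.07 ] mean -0.06
scene 0.015 65 [0.5631 0.0278]
scene 0.03 91 [0.5634 0.0276]
scene 0.045 147 [0.5638 0.0271]
side 0.015 87 [0.5625 0.027 ]
side 0.03 86 [0.5626 0.0267]
side 0.045 124 [0.563  0.0264]
```

>>> move_arm(
  moves="0 0 0 -0.003; 0 0 0 -0.006; 0 0 0 -0.009; 0 0 0 -0.012; 0 0 0 -0.015; 0 0 0 -0.018; 0 0 0 -0.021; 0 0 0 -0.024; 0 0 0 -0.027; 0 0 0 -0.03",
)

```text
clock: 28.38
position: [0.5114, 0.0251, 0.0904]
tool_rot: [-3.142, -0.0, 2.061]
force: [-1.8, 3.0, 7.1]
grip_width: 0.0205
```

```bash
python3 st.py; python3 bt.py
```

```text
t 28.53 ang 1.8893 F [-1.4  3.4  6.2] Mz [-0.097 -0.051 -0.082 -0.054] mean -0.071
scene 0.015 67 [0.5639 0.0274]
scene 0.03 86 [0.5638 0.0271]
scene 0.045 146 [0.5641 0.0269]
side 0.015 86 [0.5632 0.0267]
side 0.03 88 [0.5629 0.0266]
side 0.045 115 [0.5635 0.0262]
```

>>> move_arm(
  moves="0 0 0 -0.003; 0 0 0 -0.006; 0 0 0 -0.009; 0 0 0 -0.012; 0 0 0 -0.015; 0 0 0 -0.018; 0 0 0 -0.021; 0 0 0 -0.024; 0 0 0 -0.027; 0 0 0 -0.03",
)

```text
clock: 29.47
position: [0.5114, 0.0251, 0.0903]
tool_rot: [-3.141, -0.0, 2.091]
force: [-1.5, 2.5, 7.3]
grip_width: 0.0203
```

```bash
python3 st.py
```

```text
t 29.62 ang 1.9192 F [-1.6  2.1  5.9] Mz [-0.124 -0.116 -0.061 -0.018] mean -0.08
```

>>> move_arm(
  moves="0 0 0 -0.003; 0 0 0 -0.006; 0 0 0 -0.009; 0 0 0 -0.012; 0 0 0 -0.015; 0 0 0 -0.018; 0 0 0 -0.021; 0 0 0 -0.024; 0 0 0 -0.027; 0 0 0 -0.03",
)

```text
clock: 30.45
position: [0.5114, 0.0251, 0.0903]
tool_rot: [-3.142, -0.0, 2.121]
force: [-2.4, 2.9, 7.1]
grip_width: 0.0199
```

```bash
python3 st.py; python3 bt.py
```

```text
t 30.6 ang 1.9492 F [-2.4  2.6  6.9] Mz [-0.128 -0.081 -0.031 -0.075] mean -0.079
scene 0.015 69 [0.564  0.0273]
scene 0.03 91 [0.5633 0.0267]
scene 0.045 146 [0.5646 0.0266]
side 0.015 85 [0.5633 0.0264]
side 0.03 86 [0.5636 0.0262]
side 0.045 120 [0.5639 0.0258]
```

>>> move_arm(
  moves="0 0 0 -0.003; 0 0 0 -0.006; 0 0 0 -0.009; 0 0 0 -0.012; 0 0 0 -0.015; 0 0 0 -0.018; 0 0 0 -0.021; 0 0 0 -0.024; 0 0 0 -0.027; 0 0 0 -0.03",
)

```text
clock: 31.53
position: [0.5114, 0.0251, 0.0903]
tool_rot: [-3.141, -0.0, 2.151]
force: [-2.0, 3.3, 7.7]
grip_width: 0.0203
```

```bash
python3 st.py
```

```text
t 31.68 ang 1.9792 F [-2.3  2.8  7. ] Mz [-0.075 -0.088 -0.057 -0.016] mean -0.059
```

>>> move_arm(
  moves="0 0 0 -0.003; 0 0 0 -0.006; 0 0 0 -0.009; 0 0 0 -0.012; 0 0 0 -0.015; 0 0 0 -0.018; 0 0 0 -0.021; 0 0 0 -0.024; 0 0 0 -0.027; 0 0 0 -0.03",
)

```text
clock: 32.52
position: [0.5115, 0.0251, 0.0904]
tool_rot: [-3.142, -0.0, 2.181]
force: [-0.8, 2.5, 6.7]
grip_width: 0.0202
```

```bash
python3 st.py; python3 bt.py
```

```text
t 32.67 ang 2.0092 F [-1.9  2.7  6.5] Mz [-0.143 -0.107 -0.038  0.014] mean -0.069
scene 0.015 69 [0.5647 0.027 ]
scene 0.03 96 [0.5646 0.0267]
scene 0.045 148 [0.5651 0.0263]
side 0.015 83 [0.5639 0.0261]
side 0.03 85 [0.5639 0.0258]
side 0.045 113 [0.5642 0.0255]
```

>>> move_arm(
  moves="0 0 0 -0.003; 0 0 0 -0.006; 0 0 0 -0.009; 0 0 0 -0.012; 0 0 0 -0.015; 0 0 0 -0.018; 0 0 0 -0.021; 0 0 0 -0.024; 0 0 0 -0.027; 0 0 0 -0.03",
)

```text
clock: 33.6
position: [0.5114, 0.0251, 0.0903]
tool_rot: [-3.141, -0.0, 2.211]
force: [-0.9, 2.3, 7.4]
grip_width: 0.0203
```

```bash
python3 st.py
```

```text
t 33.75 ang 2.0392 F [-2.   2.5  7.2] Mz [-0.14  -0.089 -0.087 -0.066] mean -0.095
```

>>> move_arm(
  moves="0 0 0 -0.003; 0 0 0 -0.006; 0 0 0 -0.009; 0 0 0 -0.012; 0 0 0 -0.015; 0 0 0 -0.018; 0 0 0 -0.021; 0 0 0 -0.024; 0 0 0 -0.027; 0 0 0 -0.03",
)

```text
clock: 34.58
position: [0.5114, 0.0251, 0.0904]
tool_rot: [-3.142, -0.0, 2.241]
force: [-3.4, 2.6, 6.0]
grip_width: 0.0202
```

```bash
python3 st.py
```

```text
t 34.73 ang 2.0691 F [-2.7  2.2  7. ] Mz [-0.213 -0.102 -0.119 -0.076] mean -0.127
```

Moment is rising; now finer steps.

>>> move_arm(
  moves="0 0 0 -0.001; 0 0 0 -0.002; 0 0 0 -0.003; 0 0 0 -0.004; 0 0 0 -0.005; 0 0 0 -0.006; 0 0 0 -0.007; 0 0 0 -0.008; 0 0 0 -0.009; 0 0 0 -0.01",
)

```text
clock: 35.57
position: [0.5114, 0.0251, 0.0903]
tool_rot: [-3.141, -0.0, 2.251]
force: [-1.7, 2.8, 6.4]
grip_width: 0.0202
```

```bash
python3 st.py; python3 bt.py
```

```text
t 35.72 ang 2.0791 F [-2.2  2.2  6.7] Mz [-0.169 -0.193 -0.144 -0.167] mean -0.168
scene 0.015 72 [0.5652 0.0266]
scene 0.03 95 [0.5651 0.0266]
scene 0.045 145 [0.5651 0.0264]
side 0.015 76 [0.5643 0.026 ]
side 0.03 84 [0.5646 0.0257]
side 0.045 114 [0.5644 0.0256]
```

>>> move_arm(
  moves="0 0 0 -0.001; 0 0 0 -0.002; 0 0 0 -0.003; 0 0 0 -0.004; 0 0 0 -0.005; 0 0 0 -0.006; 0 0 0 -0.007; 0 0 0 -0.008; 0 0 0 -0.009; 0 0 0 -0.01",
)

```text
clock: 36.65
position: [0.5114, 0.0251, 0.0904]
tool_rot: [-3.141, -0.0, 2.261]
force: [-2.6, 2.8, 6.2]
grip_width: 0.0201
```

```bash
python3 st.py
```

```text
t 36.8 ang 2.089 F [-2.6  2.6  6.8] Mz [-0.156 -0.18  -0.191 -0.112] mean -0.16
```

>>> move_arm(
  moves="0 0 0 -0.001; 0 0 0 -0.002; 0 0 0 -0.003; 0 0 0 -0.004; 0 0 0 -0.005; 0 0 0 -0.006; 0 0 0 -0.007; 0 0 0 -0.008; 0 0 0 -0.009; 0 0 0 -0.01",
)

```text
clock: 37.63
position: [0.5114, 0.0251, 0.0903]
tool_rot: [-3.141, -0.0, 2.271]
force: [-2.6, 3.5, 7.3]
grip_width: 0.0205
```

```bash
python3 st.py; python3 bt.py
```

```text
t 37.78 ang 2.099 F [-1.8  2.5  6.6] Mz [-0.175 -0.176 -0.156 -0.146] mean -0.163
scene 0.015 71 [0.5648 0.0268]
scene 0.03 97 [0.5647 0.0266]
scene 0.045 143 [0.5653 0.0263]
side 0.015 77 [0.5641 0.0259]
side 0.03 80 [0.5646 0.0254]
side 0.045 120 [0.5645 0.0256]
```

>>> move_arm(
  moves="0 0 0 -0.0015; 0 0 0 -0.003; 0 0 0 -0.0045; 0 0 0 -0.006; 0 0 0 -0.0075; 0 0 0 -0.009; 0 0 0 -0.0105; 0 0 0 -0.012; 0 0 0 -0.0135; 0 0 0 -0.015",
)

```text
clock: 38.72
position: [0.5114, 0.0251, 0.0903]
tool_rot: [-3.141, -0.0, 2.286]
force: [-2.0, 2.9, 7.7]
grip_width: 0.0205
```

```bash
python3 st.py
```

```text
t 38.87 ang 2.114 F [-2.6  3.1  6.8] Mz [-0.235 -0.196 -0.186 -0.121] mean -0.184
```

>>> move_arm(
  moves="0 0 0 -0.001; 0 0 0 -0.002; 0 0 0 -0.003; 0 0 0 -0.004; 0 0 0 -0.005; 0 0 0 -0.006; 0 0 0 -0.007; 0 0 0 -0.008; 0 0 0 -0.008; 0 0 0 -0.008",
)

```text
clock: 39.7
position: [0.5114, 0.0251, 0.0904]
tool_rot: [-3.141, -0.0, 2.294]
force: [-1.9, 1.7, 6.3]
grip_width: 0.0201
```

```bash
python3 st.py; python3 bt.py
```

```text
t 39.85 ang 2.122 F [-2.4  1.9  8.2] Mz [-0.206 -0.157 -0.189 -0.132] mean -0.171
scene 0.015 73 [0.5654 0.0268]
scene 0.03 90 [0.5654 0.0265]
scene 0.045 151 [0.5653 0.0264]
side 0.015 76 [0.5646 0.0257]
side 0.03 80 [0.5644 0.0257]
side 0.045 119 [0.5646 0.0256]
```

>>> move_arm(
  moves="0 0 0 0; 0 0 0 -0.001; 0 0 0 -0.002; 0 0 0 -0.003; 0 0 0 -0.004; 0 0 0 -0.005; 0 0 0 -0.006; 0 0 0 -0.007; 0 0 0 -0.008; 0 0 0 -0.009",
)

```text
clock: 40.78
position: [0.5114, 0.0251, 0.0904]
tool_rot: [-3.141, -0.0, 2.303]
force: [-2.8, 2.2, 7.2]
grip_width: 0.0201
```

```bash
python3 st.py
```

```text
t 40.93 ang 2.1309 F [-2.5  3.4  7.4] Mz [-0.22  -0.197 -0.231 -0.198] mean -0.211
```

Estimate ≈9–10 N. Let go of the knob and rise.

>>> move_arm(
  moves="0 0 0 0; 0 0 0 0; 0 0 0 0; 0 0 0 0; 0 0 0 0; 0 0 0 0; 0 0 0 0; 0 0 0 0; 0 0 0 0; 0 0 0 0",
  grip=0.55,
)

```text
clock: 41.77
position: [0.5115, 0.0251, 0.0902]
tool_rot: [-3.142, -0.0, 2.304]
force: [-0.2, -0.0, 0.2]
grip_width: 0.0471
```

```bash
python3 st.py; python3 bt.py; python3 - <<'E'
from h import *
w=bot.grab_frame("wrist");save("f1.png",w["frame"][40:400,120:520])
E
```

```text
t 41.92 ang 2.1318 F [ 0.7  0.3 -0.9] Mz [-0.023  0.003 -0.022 -0.03 ] mean -0.018
scene 0.015 72 [0.5649 0.0267]
scene 0.03 94 [0.5651 0.0266]
scene 0.045 144 [0.5656 0.0264]
side 0.015 77 [0.5649 0.0257]
side 0.03 82 [0.5646 0.0255]
side 0.045 121 [0.5645 0.0256]
```

View pics/f1.png

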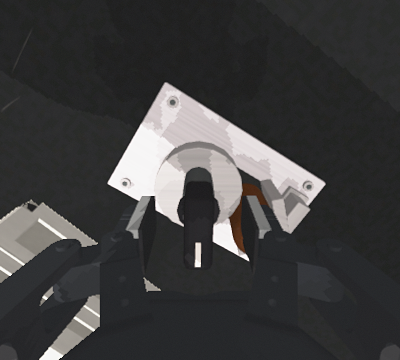

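>>> move_arm(
  moves="0 0 -5 0; 0 0 -15 0; 0 0 -30 0; 0 0 -50 0; 0 0 -70 0; 0 0 -85 0; 0 0 -95 0; 0 0 -100 0; 0 0 -100 0; 0 0 -100 0",
)

```text
clock: 42.9
position: [0.5113, 0.0251, 0.1899]
tool_rot: [-3.141, -0.0, 2.304]
force: [0.3, 0.6, -0.4]
grip_width: 0.0469
```

```bash
python3 - <<'E'
from h import *
for n in("wrist","scene","side"):
  f=bot.grab_frame(n)
  P=cloud(f);X,Y,Z=P[...,0],P[...,1],P[...,2]
  t=P[(Z>.115)&(Z<.123)&(np.hypot(X-.5115,Y-.024)<.03)]
  if len(t)>15: print(n,"bar",len(t),cv2.minAreaRect((t[:,:2]*1000).astype(np.float32)))
  for l in["vial_1_center","carton_center","flask_center"]:
    for r in bot.pinpoint(f,l)[:2]: print(n,l,round(r["conf"],2),np.round(dep(f,r["at"]),3))
  if n=="wrist": save("f2.png",f["frame"])
E
python3 bt.py; python3 st.py
```

```text
wrist bar 760 ((511.6643981933594, 25.587669372558594), (13.91274642944336, 37.76695251464844), 41.55434799194336)
wrist vial_1_center 0.8 [0.741 0.15  0.039]
wrist carton_center 0.55 [0.694 0.242 0.03 ]
scene bar 149 ((512.3970336914062, 23.537199020385742), (14.112730026245117, 36.73046112060547), 41.93025207519531)
scene vial_1_center 0.6 [0.743 0.146 0.026]
scene carton_center 0.86 [0.698 0.23  0.028]
scene flask_center 0.67 [0.633 0.387 0.068]
side bar 163 ((511.6053466796875, 22.45686149597168), (14.727086067199707, 37.306278228759766), 41.524513244628906)
side vial_1_center 0.62 [0.747 0.141 0.035]
side carton_center 0.92 [0.694 0.227 0.027]
side carton_center 0.45 [0.747 0.146 0.04 ]
side flask_center 0.87 [0.636 0.38  0.061]
side flask_center 0.31 [ 0.538 -0.005  0.033]
scene 0.015 73 [0.5649 0.0268]
scene 0.03 92 [0.5654 0.0266]
scene 0.045 142 [0.5654 0.0263]
side 0.015 81 [0.5645 0.0258]
side 0.03 80 [0.5649 0.0256]
side 0.045 121 [0.5647 0.0255]
t 43.75 ang 2.1317 F [ 0.2  0.  -0.4] Mz [-0.034 -0.058  0.036  0.03 ] mean -0.006
```

View pics/f2.png

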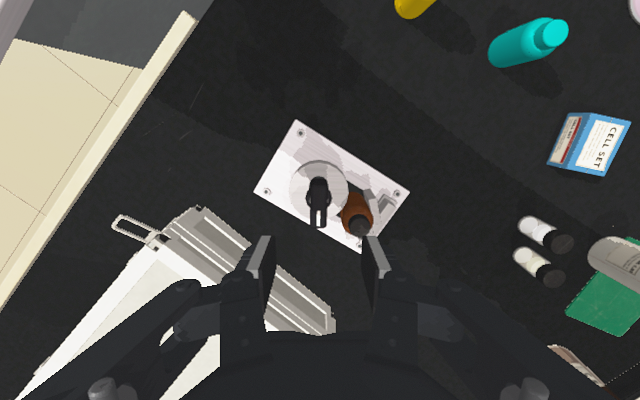

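Bottle (357,212) is clamped between disc and V; bystanders unmoved. My estimate of the force (about 7–9 N) sits rather near the lower limit, so I'll regrip and nudge a little while watching the moment.

>>> move_arm(
  moves="0 0 8 0; 0 0 22 0; 0 0 38 0; 0 0 54 0; 0 0 70 0; 0 0 84 0; 0 0 93 0; 0 0 98 0; 0 0 100 0; 0 0 100 0",
)

```text
clock: 44.58
position: [0.5115, 0.0251, 0.0901]
tool_rot: [-3.141, -0.0, 2.304]
force: [0.9, -0.1, 0.0]
grip_width: 0.047
```

>>> move_arm(
  moves="0 0 0 0; 0 0 0 0; 0 0 0 0; 0 0 0 0; 0 0 0 0; 0 0 0 0; 0 0 0 0; 0 0 0 0; 0 0 0 0; 0 0 0 0",
  grip=0,
  grip_force=40,
)

```text
clock: 45.42
position: [0.5117, 0.0249, 0.091]
tool_rot: [3.141, 0.001, 2.304]
force: [-2.7, -1.3, 8.0]
grip_width: 0.0206
```

```bash
python3 st.py
```

```text
t 45.57 ang 2.1315 F [-3.3 -2.4  7.8] Mz [ 0.004 -0.007 -0.023  0.016] mean -0.003
```

>>> move_arm(
  moves="0 0 0 0; 0 0 0 0; 0 0 0 0; 0 0 0 -0.001; 0 0 0 -0.002; 0 0 0 -0.003; 0 0 0 -0.004; 0 0 0 -0.005; 0 0 0 -0.006; 0 0 0 -0.007",
)

```text
clock: 46.4
position: [0.5116, 0.0249, 0.091]
tool_rot: [3.141, 0.0, 2.31]
force: [-2.5, -1.5, 7.2]
grip_width: 0.0206
```

```bash
python3 st.py
```

```text
t 46.55 ang 2.1384 F [-2.6 -1.5  8.1] Mz [-0.108 -0.084 -0.092 -0.036] mean -0.08
```

>>> move_arm(
  moves="0 0 0 -0.001; 0 0 0 -0.002; 0 0 0 -0.003; 0 0 0 -0.004; 0 0 0 -0.005; 0 0 0 -0.006; 0 0 0 -0.007; 0 0 0 -0.008; 0 0 0 -0.009; 0 0 0 -0.01",
)

```text
clock: 47.38
position: [0.5116, 0.0249, 0.091]
tool_rot: [3.141, 0.001, 2.32]
force: [-2.9, -0.8, 7.5]
grip_width: 0.0204
```

```bash
python3 st.py
```

```text
t 47.53 ang 2.1484 F [-3.3 -1.6  8.3] Mz [-0.251 -0.193 -0.087 -0.139] mean -0.167
```

>>> move_arm(
  moves="0 0 0 0; 0 0 0 0; 0 0 0 -0.001; 0 0 0 -0.002; 0 0 0 -0.003; 0 0 0 -0.004; 0 0 0 -0.005; 0 0 0 -0.006; 0 0 0 -0.007; 0 0 0 -0.008",
)

```text
clock: 48.37
position: [0.5116, 0.0249, 0.091]
tool_rot: [3.141, 0.001, 2.328]
force: [-2.6, -0.8, 7.6]
grip_width: 0.0205
```

```bash
python3 st.py
```

```text
t 48.52 ang 2.1563 F [-2.2 -0.5  7.8] Mz [-0.163 -0.245 -0.139 -0.198] mean -0.186
```

>>> move_arm(
  moves="0 0 0 0; 0 0 0 0; 0 0 0 -0.001; 0 0 0 -0.002; 0 0 0 -0.003; 0 0 0 -0.004; 0 0 0 -0.005; 0 0 0 -0.006; 0 0 0 -0.007; 0 0 0 -0.008",
)

```text
clock: 49.35
position: [0.5116, 0.0249, 0.091]
tool_rot: [3.141, 0.0, 2.336]
force: [-3.3, -1.0, 7.8]
grip_width: 0.0205
```

```bash
python3 st.py
```

```text
t 49.5 ang 2.1643 F [-2.9 -0.5  7. ] Mz [-0.233 -0.194 -0.196 -0.182] mean -0.201
```

>>> move_arm(
  moves="0 0 0 0; 0 0 0 0; 0 0 0 0; 0 0 0 0; 0 0 0 0; 0 0 0 0; 0 0 0 0; 0 0 0 0; 0 0 0 0; 0 0 0 0",
  grip=0.55,
)

```text
clock: 50.33
position: [0.5115, 0.0251, 0.0902]
tool_rot: [-3.142, 0.0, 2.337]
force: [0.4, 0.7, 0.4]
grip_width: 0.047
```

>>> move_arm(
  moves="0 0 -5 0; 0 0 -15 0; 0 0 -30 0; 0 0 -50 0; 0 0 -70 0; 0 0 -85 0; 0 0 -95 0; 0 0 -100 0; 0 0 -100 0; 0 0 -100 0",
)

```text
clock: 51.17
position: [0.5113, 0.0251, 0.1899]
tool_rot: [-3.141, -0.0, 2.337]
force: [-0.2, 0.5, -0.0]
grip_width: 0.0467
```

```bash
python3 bt.py; python3 - <<'E'
from h import *
f=bot.grab_frame("wrist");P=cloud(f);X,Y,Z=P[...,0],P[...,1],P[...,2]
t=P[(Z>.115)&(Z<.123)&(np.hypot(X-.5115,Y-.024)<.03)]
print(cv2.minAreaRect((t[:,:2]*1000).astype(np.float32)), bot.observe()["clock"])
print(bot.job_done())
E
```

```text
scene 0.015 73 [0.5655 0.0268]
scene 0.03 92 [0.5656 0.0264]
scene 0.045 149 [0.5653 0.0263]
side 0.015 73 [0.565  0.0258]
side 0.03 81 [0.5652 0.0255]
side 0.045 123 [0.5646 0.0256]
((511.3931579589844, 25.87551498413086), (13.989604949951172, 37.064208984375), 41.60535430908203) 51.3167
the job is handed in; nothing more can be done
None
```

I stood the brown bottle on the plate in front of the V, let go of it and turned the knob until the disc clamped the bottle. I then let go of the knob, rose clear and handed the job in at 51.3 s.

**Clamping force:** about 8–10 N by my estimate. It is inferred from the wrist moment, 0.20–0.23 N m while turning against about 0.10 N m before the bottle was home, with about ±0.03 N m of noise. The contact force was never measured directly.

**Regrip:** after the first release I was worried the force was near the low end, so I gripped the knob again and turned it a little further. The camera put the bar at the same angle before and after that turn (41.6° both times). It does not confirm that the knob moved further, only that it did not slip back.

**Bottle position:** in the last pictures it is upright to within about 0.03 rad and no longer moving. I read it 1–2 mm to the side of the jaw's centre line, inside the 3 mm limit, but the calibration is only good to about 2 mm.

**Bystanders:** after the first release the vial the networks reported, the carton and the flask were where they started, within measuring error. I saw the second vial standing in the picture but did not measure it.

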